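Turn a part in a slide-jaw vice

ROBOT

A 6-joint arm with a two-finger parallel gripper is mounted at the origin on a cart in front of the work surface, level with it; the furniture and walls round the work are solid. World frame = base frame: x ahead of the robot, y to its left, z up, the work surface at z = 0. Lengths are in m, angles in rad, forces in N, time in s.
With the tool pointing down it reaches from about 0.35 to 0.975 m from the base axis. Payload 4.9 kg.
Tool frame: the origin (TCP) lies at the very end of the fingers, on their centre line; the grasp point (between the pads) lies 19 mm behind it; z points along the fingers, y is the line along which they close (so a half turn about z gives the same grasp; the last joint's range is limited). The gripper opens to 85 mm and grips with 20 to 120 N. Pads are 22 mm wide; open, the fingers measure 114 mm over their backs; the gripper's body (76 mm by 85 mm) begins 54 mm behind the grasp point. The pads swing forward as they close: fully open they stand 13 mm farther back than shut.
Start: joints at [-1.338, 0.053, 1.613, -0, 1.476, -0.119], TCP at [0.215, -0.587, 0.231] pointing down, gripper open.
Joint ranges: [-3.01, 3.01], [-1.01, 2.22], [0.06, 2.58], [-1.02, 4.17], [0.09, 2.62], [-3.14, 3.14]. Speed limits (rad/s): [2.57, 2.57, 3.14, 3.14, 3.14, 3.14].

INTERFACE

Orientations are given as a rotation vector (axis times angle).
In Python, from station import ctrl, imaging gives the robot as it stands.
- The arm moves only by the tool play_rows, never from a script. Its argument "series" is a list of rows, each a list of 3 entries, a list of its own where there are three numbers: the opening, from 0 (shut) to 1 (fully open), then the shift along the tool's x, y, z each as a share of 0.05 m, from -1 to 1, then the turn, a rotation vector about the tool's x, y, z each as a share of 8 degrees, from -1 to 1. In form: [[grip, [dx, dy, dz], [ax, ay, az]], ...]. A call has 1 to 8 rows; each row shifts and turns the commanded pose from where the row before left it, along the tool's axes as they then stand; what a row does not reach is not made up. A row lasts 1/8 s, in which the tool goes at most 62.5 mm and 10.7 degrees, less where a joint would pass 70% of its speed; a pose out of reach is approached as far as the arm can. A call with a number of a shift or a turn outside -1 to 1 is refused whole. A call with a gripper value outside its range is refused whole. The fingers move at their own pace and stop on an object; "force" is the grip in N (left out, the last holds). Time passes only in rows, so rows that do not move let the fingers close. It gives the time, the measured TCP pose, the force, the opening and the grip force at its end, in the units of the state.
- ctrl.get_obs(): the state, without advancing time (a new reading comes with each control period).
- imaging.get_image(name): name is "scene" or "top" or "wrist"; returns a dict with "color" (420x560x3 uint8, blue, green, red), "fx", "fy", "cx", "cy" (pixels), "D" ([k1, k2, p1, p2, k3] as OpenCV has them; the pictures are not rectified), "extrinsics" (4x4, takes a point from world to camera coordinates); the wrist camera has in their place "hand_eye" (4x4, takes a point from camera to tool coordinates, whose origin is the TCP and whose axes are the flange's). Camera axes: x right, y down, z forward; pixel columns grow to the right and rows downward; lengths in m; the calibration is good to about 2 mm. A picture is of the moment at which its call begins: read the wrist's pose just before it. There is no depth.
- ctrl.finish_job(): hands the job in; it is judged then, once.
The state is a dict: "t": time; "q": joint angles; "dq": joint speeds; "effort": joint torques, N m; "tool_pos": TCP position; "tool_rot": TCP orientation; "contact_force": force on the tool from outside, world axes, zero at the start; "wrist_torque": the same for the moment, N m; "opening": finger opening in m; "grip_force": force on a finger pad.
Only numpy, scipy, OpenCV 4.12 (cv2) and the standard library are available. Lean on these libraries where they do the work, as an engineer would, in place of code of your own. Each camera call takes 0.05 s, during which the arm holds its last target. There are 200 camera calls.

TASK

The aluminium part stands in the little vice with its milled pocket up; turn it over a quarter so that the blue-dyed side face is up. Clamp it again, still lying lengthways along the jaws, flat down on the vice bed, flat against the grey fixed jaw and about in the middle of the jaws, pushing the red sliding jaw up firmly (some 12 N on the part) so that no gap is left. Leave the glue bottle, the eraser and the gear wheel where they are.

Things in the scene. Friction and masses are not known exactly. Their poses are not given: they have to be found in the camera images.
- vice_seat (a point): Point of the fixed vice: on its bed top (30 mm over the desk), mid-width at the foot of the fixed grey jaw's face. x: along the jaws' width; y: from the fixed jaw towards the sliding red jaw; z up. Jaws 40 mm wide, 20 mm high above the bed; bed 34 mm wide, y = -25 to 105 mm; fixed jaw 20 mm thick (y = -20 to 0); foot 96 x 130 x 8 mm.
- jaw (a joint): Sliding red jaw: clear opening between the two jaw faces in m, 0 to 0.060. It has no screw: pulled or pushed by hand against a drag of about 6 N along the vice's y axis, it stays where it is left.
- jaw_grip (a point): Point in the sliding jaw (40 wide x 36 long x 20 mm high, ribbed sides), 22 mm behind its face, on its centre line, half-way up (40 mm over the desk). It can be pinched from above across its 40 mm width (along x). Axes as the vice's.
- part_center (a point): Centre of the aluminium part, 56 (x) x 30 (y) x 40 mm (z), 0.13 to 0.25 kg. +z face: milled pocket 34 x 18 x 8 mm, up at the start. +y face: blue with a white cross, towards the sliding jaw at the start. Starts upright on the bed, 0.5 mm from the fixed jaw; its end faces (30 x 40, 56 mm apart along x) stick out 4 to 12 mm beyond the jaws and can be gripped, also by a tilted gripper.
- glue_bottle: Bystander: standing glue bottle with red tip, 28 mm across, 94 mm high; origin at the centre of its foot.
- eraser: Bystander: eraser in a blue sleeve, 22 x 47 x 12 mm, lying; origin at its underside.
- plastic_gear: Bystander: white gear wheel, 42 mm across, 5 mm thick, lying; origin at its underside.
There are look-alikes about, which are no part of the job. Leave any green look-alike of the part that bears part_center alone. What is shaped like the part that bears vice_seat but brown is not meant.

How it is judged:
On the way:
1. the sliding jaw is pressed on the turned part with more than 8 N (angle between part_center's own y axis and vertical below 0.07 rad and contact force between jaw and part above 8 N), for 0.15 s.
At the end, for the whole second after the job is handed in: Part at rest in the vice: blue face up and its x axis along the jaws (4 degrees), on the bed (2 mm) and against the fixed jaw (2 mm), within 10 mm of the middle of the jaws; sliding jaw closed on its 40 mm width (opening 38 to 41.5 mm) (angle between part_center's own y axis and vertical below 0.07 rad and angle between the x axis of part_center and the x axis of vice_seat, either way round below 0.07 rad and x of part_center in the frame of vice_seat between -0.01 and 0.01 m and y of part_center in the frame of vice_seat between 0.018 and 0.022 m and z of part_center in the frame of vice_seat between 0.013 and 0.017 m and value of joint jaw between 0.038 and 0.0415 m and linear speed of part below 0.01 m/s); the robot touches nothing.
It fails at once if the glue bottle is moved more than 2 cm (distance of glue_bottle from where it was at the start of the episode above 0.02 m).
It fails at once if the eraser is moved more than 2 cm (distance of eraser from where it was at the start of the episode above 0.02 m).
It fails at once if the gear wheel is moved more than 2 cm (distance of plastic_gear from where it was at the start of the episode above 0.02 m).
It also fails if it takes over 64 s, if anything falls off the work surface, if the arm or the gripper's body presses on something with over 40 N, if the wrist force passes 120 N, or if a joint passes its speed limit or range.

## Working session

There is one attempt and no reset: what is moved stays moved. The work goes in short steps, Python scripts to look and compute and a tool call to move; the robot and the scene stay as the last step left them, time stands still between calls to the robot, and variables do not carry over. Pictures are saved under pics/ and viewed, at most 10 in all, crops included, and the job is handed in when it is done.

Besides the shell and the picture viewer there is one more tool, called after ">>>" as name([rows], argument=value, ...), one row to a line, values as JSON. play_rows: Moves the arm, as the interface text tells. Shift numbers are shares of 0.05 m and turn numbers shares of 8 degrees, none past 1 either way. Its arguments: {"type":"object","properties":{"series":{"type":"array"},"force":{"type":"number"}},"required":["series"]}

```bash
mkdir -p pics; ls; python3 - <<'E'
from station import ctrl, imaging
import cv2,numpy as np
o=ctrl.get_obs();print(o)
a=[imaging.get_image(n) for n in("scene","top")]
for n,i in zip(("scene","top"),a):
    print(n,i["fx"],i["fy"],i["cx"],i["cy"],i["D"],np.round(i["extrinsics"],3).tolist())
    cv2.imwrite(f"pics/{n}0.png",i["color"])
E
```

```text
pics
{'t': 0.0, 'q': array([-1.33804710e+00,  5.33913807e-02,  1.61429080e+00, -7.02773798e-06,
        1.47596903e+00, -1.19007740e-01]), 'dq': array([ 3.22325650e-04,  2.55754567e-05,  1.65818758e-03,  1.46474344e-05,
       -6.77689915e-04, -5.69401606e-04]), 'effort': array([-1.57635473e-03, -3.93679476e+01, -3.70178211e+01, -1.28138686e-04,
        7.16124487e-03,  1.01206825e-05]), 'tool_pos': array([ 0.21519379, -0.58613141,  0.23004351]), 'tool_rot': array([-3.09110464e+00, -5.49335815e-01,  1.94639881e-04]), 'contact_force': array([-0.4630228 ,  0.43491426,  0.05981967]), 'wrist_torque': array([ 0.06298196, -0.0079512 , -0.04873734]), 'grip_force': 0.0, 'opening': 0.0853808053055931}
scene 440.71855881365474 440.71855881365474 278.919013567077 215.78453510932997 [0.04929637 0.         0.         0.         0.        ] [[-0.71, -0.704, -0.021, 0.4], [-0.47, 0.496, -0.73, 0.287], [0.524, -0.508, -0.683, 0.692], [0.0, 0.0, 0.0, 1.0]]
top 450.7831158123027 450.7831158123027 274.94678335695926 201.29929538256016 [0.05171733 0.         0.         0.         0.        ] [[-0.171, -0.985, 0.001, 0.099], [-0.96, 0.166, -0.226, 0.563], [0.223, -0.04, -0.974, 0.801], [0.0, 0.0, 0.0, 1.0]]
```

View pics/scene0.png

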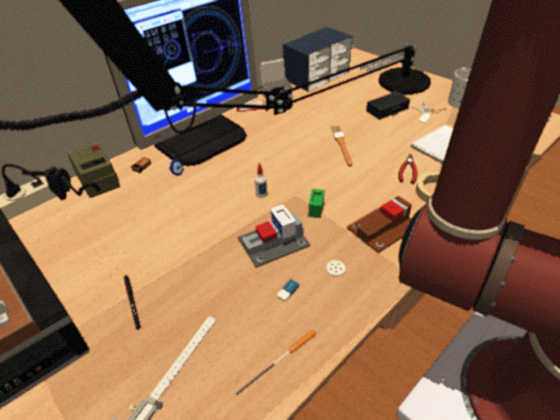

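View pics/top0.png

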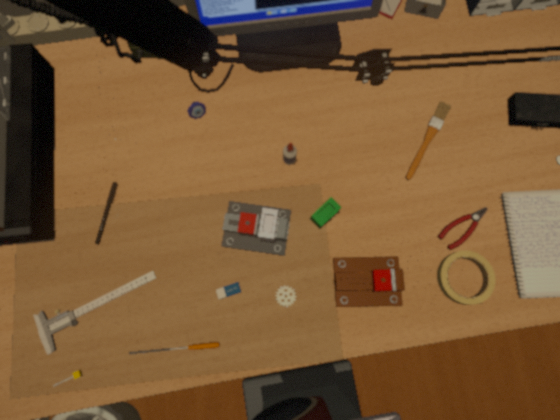

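Grey vice with the silver part at scene (275,235) / top (257,228) is the one meant. The look-alikes are the brown vice (scene (382,222), top (368,281)) and the green block (scene (317,203), top (325,212)). The glue bottle is at top (290,153), the eraser at (229,290) and the gear at (286,296). I'll confirm with an enlarged crop.

```bash
python3 - <<'E'
import cv2,numpy as np
t=cv2.imread("pics/top0.png");s=cv2.imread("pics/scene0.png")
a=cv2.resize(t[195:262,215:300],None,fx=4.7,fy=6*4.7/6,interpolation=cv2.INTER_CUBIC)
b=cv2.resize(s[195:270,232:317],None,fx=4.7,fy=4.7,interpolation=cv2.INTER_CUBIC)
h=max(a.shape[0],b.shape[0]);p=lambda i:cv2.copyMakeBorder(i,0,h-i.shape[0],0,0,cv2.BORDER_CONSTANT)
cv2.imwrite("pics/crop0.png",np.hstack([p(a),p(b)]));print(a.shape,b.shape)
E
```

```text
(315, 400, 3) (352, 400, 3)
```

View pics/crop0.png

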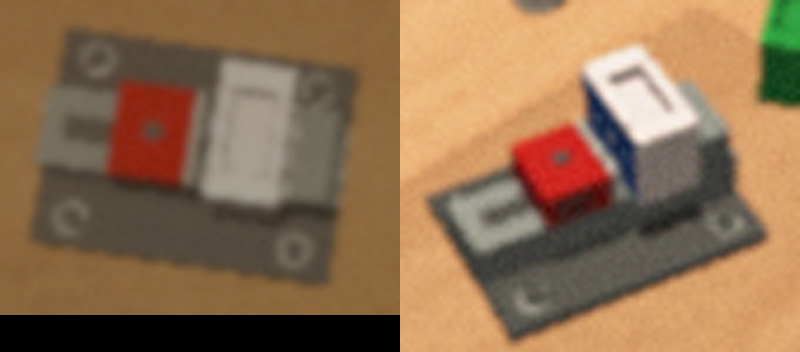

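The crop confirms it: the silver part with its pocket up and blue face towards the red jaw stands in the grey vice. Next I'll fit the vice and part poses from the corners in both views.

```bash
cat > h.py <<'E'
import cv2,numpy as np
from scipy.spatial.transform import Rotation as R
from station import ctrl, imaging
def proj(P,i,E=None):
    E=i["extrinsics"] if E is None else E
    K=np.array([[i["fx"],0,i["cx"]],[0,i["fy"],i["cy"]],[0,0,1]])
    return cv2.projectPoints(np.atleast_2d(P).astype(float),cv2.Rodrigues(E[:3,:3])[0],E[:3,3],K,np.array(i["D"]))[0][:,0]
def wristE(i,o):
    T=np.eye(4);T[:3,:3]=R.from_rotvec(o["tool_rot"]).as_matrix();T[:3,3]=o["tool_pos"]
    return np.linalg.inv(T@np.array(i["hand_eye"]))
def backproj(px,i,z,E=None):
    E=i["extrinsics"] if E is None else E
    K=np.array([[i["fx"],0,i["cx"]],[0,i["fy"],i["cy"]],[0,0,1]])
    n=cv2.undistortPoints(np.array(px,float).reshape(-1,1,2),K,np.array(i["D"]))[:,0]
    d=np.c_[n,np.ones(len(n))]@E[:3,:3]; c=-E[:3,:3].T@E[:3,3]
    return c+d*((z-c[2])/d[:,2])[:,None]
E
python3 - <<'E'
from h import *
from scipy.optimize import least_squares
t=imaging.get_image("top");s=imaging.get_image("scene")
ct=lambda a:np.array(a)/4.7+[215,195]; cs=lambda a:(np.array(a)-[400,0])/4.7+[232,195]
# vice coords: foot corners, part top corners
F=lambda L:np.array(L)/1000
tv=F([[48,105,8],[48,-25,8],[-48,-25,8],[-48,105,8]])-[0,0,.03]; tp=ct([[68,30],[357,70],[328,285],[32,240]])
sv=F([[48,105,8],[-48,105,8],[-48,-25,8]])-[0,0,.03]; sp=cs([[430,200],[512,338],[765,237]])
def W(v,P): 
    c,si=np.cos(P[2]),np.sin(P[2]);return v@np.array([[c,si,0],[-si,c,0],[0,0,1]])+[P[0],P[1],.03]
res=lambda P:np.r_[(proj(W(tv,P),t)-tp).ravel(),(proj(W(sv,P),s)-sp).ravel()]
r=least_squares(res,[.5,0,0]);print(r.x,np.degrees(r.x[2]));print(res(r.x).reshape(-1,2).round(1).tolist())
V=r.x
inv=lambda X:(X-[V[0],V[1],.03])@np.array([[np.cos(V[2]),-np.sin(V[2]),0],[np.sin(V[2]),np.cos(V[2]),0],[0,0,1]])*1000
print("part top",inv(backproj(ct([[222,57],[298,65],[283,210],[203,198]]),t,.07)).round(1).tolist())
print("part top s",inv(backproj(cs([[583,65],[640,45],[697,118],[640,143]]),s,.07)).round(1).tolist())
print("jaw top",inv(backproj(ct([[120,83],[194,92],[186,186],[106,180]]),t,.05)).round(1).tolist())
print("others",backproj([[290,160],[229,290],[286,296]],t,.0).round(3).tolist())
print("green",inv(backproj([[312,215],[325,227],[340,210],[328,200]],t,.03)).round(0).tolist())
E
```

```text
[ 0.52265284  0.00706579 -0.31563073] -18.084308997596413
[[-0.6, -0.3], [0.8, 0.1], [0.4, 1.1], [-1.0, 1.3], [-1.8, -1.3], [-0.6, -0.6], [1.3, -1.4]]
part top [[32.1, 31.8, 40.0], [33.2, 0.9, 40.0], [-26.0, -1.5, 40.0], [-25.8, 30.7, 40.0]]
part top s [[29.6, 28.8, 40.0], [29.4, 0.2, 40.0], [-24.6, 0.5, 40.0], [-26.6, 29.4, 40.0]]
jaw top [[19.4, 73.0, 20.0], [20.1, 42.2, 20.0], [-19.1, 39.4, 20.0], [-21.3, 72.1, 20.0]]
others [[0.669, -0.048, 0.0], [0.425, 0.119, 0.0], [0.394, 0.01, 0.0]]
green [[39.0, -66.0, 0.0], [19.0, -94.0, 0.0], [57.0, -120.0, 0.0], [74.0, -94.0, 0.0]]
```

Vice origin is about (0.523, 0.007) with yaw −18°, the jaw opening is about 38 mm, and the part is about 3 mm off centre along x. I'll move above the jaw.

```bash
cat >> h.py <<'E'
V=[.5227,.0071,-.3156]
def vR(): return R.from_euler('z',V[2])
def v2w(p): return vR().apply(np.array(p)/1000)+[V[0],V[1],.03]
def w2v(p): return vR().inv().apply(np.array(p)-[V[0],V[1],.03])*1000
def toolR(tilt): # tilt>0: fingers point to +y vice, body on -y side; tool y along vice +x
    return vR()*R.from_euler('x',tilt,degrees=True)*R.from_matrix(np.array([[0,1,0],[1,0,0],[0,0,-1.]]).T)
def plan(p_v,tilt,cur=None):
    o=ctrl.get_obs(); Rc=R.from_rotvec(o["tool_rot"])
    Rt=toolR(tilt)
    print("now v",w2v(o["tool_pos"]).round(1),"F_v",vR().inv().apply(o["contact_force"]).round(1),"open",round(o["opening"]*1000,1),"grip",o["grip_force"],"t",o["t"],"q",o["q"].round(2))
    rv=(Rc.inv()*Rt).as_rotvec(degrees=True)
    d=v2w(p_v)-o["tool_pos"]
    print("turn deg",rv.round(1),"turn shares",(rv/8).round(2))
    print("shift shares in current axes",(Rc.inv().apply(d)/.05).round(2)," in target axes",(Rt.inv().apply(d)/.05).round(2))
E
python3 - <<'E'
from h import *
plan([0,60,120],0)
E
```

```text
now v [-108.  -659.5  200.5] F_v [-0.7 -0.3 -0.2] open 85.6 grip 0.0 t 0.2 q [-1.34  0.05  1.61  0.    1.48 -0.12]
turn deg [ -0.1  -0.  -51.8] turn shares [-0.01 -0.01 -6.47]
shift shares in current axes [10.6  -9.96  1.63]  in target axes [14.39  2.16  1.61]
```

>>> play_rows([
  [1,[0,0,0],[0,0,-0.81]],
  [1,[0,0,0],[0,0,-0.81]],
  [1,[0,0,0],[0,0,-0.81]],
  [1,[0,0,0],[0,0,-0.81]],
  [1,[0,0,0],[0,0,-0.81]],
  [1,[0,0,0],[0,0,-0.81]],
  [1,[0,0,0],[0,0,-0.81]],
  [1,[0,0,0],[0,0,-0.81]],
])

```text
t: 1.2
tool_pos: [0.2153, -0.5865, 0.2309]
tool_rot: [-2.538, -1.851, -0.0]
contact_force: [0.0, 0.9, -0.7]
opening: 0.0851
grip_force: 0.0
```

>>> play_rows([
  [1,[0.9,0.13,0],[0,0,0]],
  [1,[0.9,0.13,0],[0,0,0]],
  [1,[0.9,0.13,0],[0,0,0]],
  [1,[0.9,0.13,0],[0,0,0]],
  [1,[0.9,0.13,0],[0,0,0]],
  [1,[0.9,0.13,0],[0,0,0]],
  [1,[0.9,0.13,0],[0,0,0]],
  [1,[0.9,0.13,0],[0,0,0]],
])

```text
t: 2.2
tool_pos: [0.3764, -0.259, 0.2312]
tool_rot: [2.542, 1.846, 0.0]
contact_force: [-0.2, -0.1, 0.9]
opening: 0.0855
grip_force: 0.0
```

>>> play_rows([
  [1,[0.9,0.13,0],[0,0,0]],
  [1,[0.9,0.13,0],[0,0,0]],
  [1,[0.9,0.13,0],[0,0,0]],
  [1,[0.9,0.13,0],[0,0,0]],
  [1,[0.9,0.13,0],[0,0,0]],
  [1,[0.9,0.13,0],[0,0,0]],
  [1,[0.9,0.13,0],[0,0,0]],
  [1,[0,0,0],[0,0,0]],
])

```text
t: 3.2
tool_pos: [0.5171, 0.0273, 0.231]
tool_rot: [-2.537, -1.851, 0.001]
contact_force: [-0.1, -0.1, 0.3]
opening: 0.0851
grip_force: 0.0
```

```bash
python3 - <<'E'
from h import *
plan([0,60,70],0)
o=ctrl.get_obs();i=imaging.get_image("wrist");np.save("pics/w1.npy",dict(i,o=o),allow_pickle=True)
cv2.imwrite("pics/w1.png",i["color"])
E
```

```text
now v [-11.6  17.5 201. ] F_v [-0.1 -0.1  0.3] open 85.1 grip 0.0 t 3.2 q [-0.09 -0.21  1.86  0.    1.49  0.22]
turn deg [-0.  -0.   0.3] turn shares [-0.01 -0.    0.04]
shift shares in current axes [0.85 0.24 2.62]  in target axes [0.85 0.23 2.62]
```

View pics/w1.png

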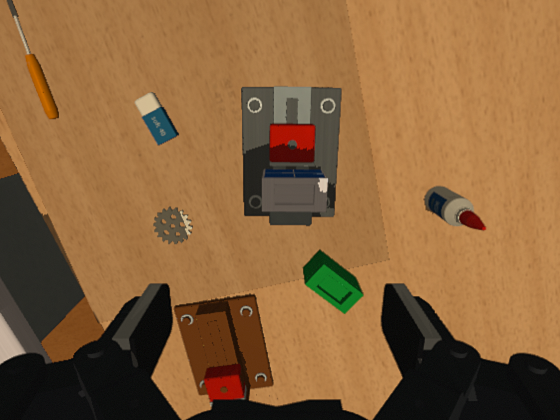

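Wrist view: vice foot corners at (242,88), (341,88), (335,215) and (245,215). Red jaw is at about (270–315, 124–162), part top at about (262–327, 180–212).

```bash
python3 - <<'E'
from h import *
i=np.load("pics/w1.npy",allow_pickle=True).item();E=wristE(i,i["o"])
print("foot",w2v(backproj([[242,88],[341,88],[335,215],[245,215]],i,.008,E)).round(1).tolist())
print("bed end",w2v(backproj([[274,87],[311,87]],i,.03,E)).round(1).tolist())
print("jaw",w2v(backproj([[270,124],[315,124],[315,154],[270,154]],i,.05,E)).round(1).tolist())
print("part",w2v(backproj([[262,180],[327,180],[329,212],[263,212]],i,.07,E)).round(1).tolist())
c=i["color"][75:235,225:350];cv2.imwrite("pics/w1c.png",cv2.resize(c,None,fx=4.5,fy=3.7,interpolation=cv2.INTER_CUBIC))
E
```

```text
foot [[-46.0, 102.9, -22.0], [47.5, 103.5, -22.0], [48.7, -22.6, -22.0], [-45.7, -23.2, -22.0]]
bed end [[-15.6, 103.5, 0.0], [17.2, 103.7, 0.0]]
jaw [[-18.8, 73.0, 20.0], [19.9, 73.2, 20.0], [20.8, 47.5, 20.0], [-18.7, 47.2, 20.0]]
part [[-25.1, 28.3, 40.0], [29.7, 28.7, 40.0], [32.8, 0.4, 40.0], [-24.4, -0.0, 40.0]]
```

View pics/w1c.png

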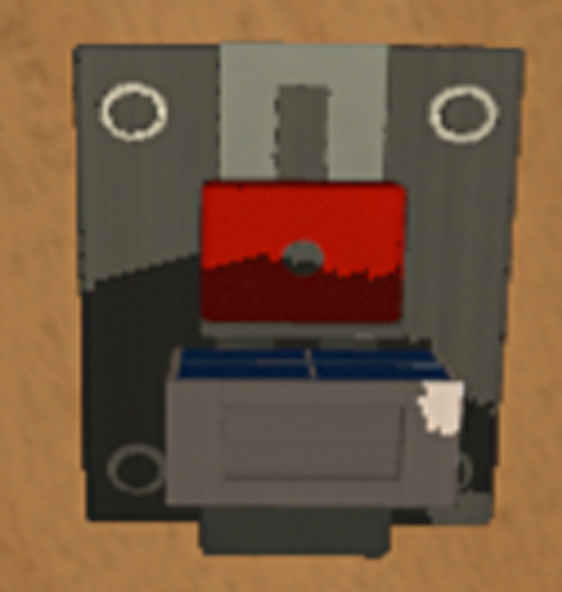

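Fits well; the vice lies about 1 mm further along its +x. Going down over the jaw.

>>> play_rows([
  [1,[0.83,0.25,0],[0,0,0.04]],
  [1,[0,0,0.8],[0,0,0]],
  [1,[0,0,0.8],[0,0,0]],
  [1,[0,0,0.8],[0,0,0]],
  [1,[0,0,0.6],[0,0,0]],
  [1,[0,0,0.6],[0,0,0]],
  [1,[0,0,0.3],[0,0,0]],
  [1,[0,0,0.2],[0,0,0]],
])

```text
t: 4.25
tool_pos: [0.5414, 0.06, 0.026]
tool_rot: [2.548, 1.838, -0.0]
contact_force: [0.1, -0.7, 1.5]
opening: 0.0854
grip_force: 0.0
```

```bash
sed -i 's/^V=.*/V=[.5236,.0068,-.3156]/' h.py; python3 -c "
from h import *
plan([0,59,-12],0)"
```

```text
now v [ 0.4 56.1 -4. ] F_v [ 0.3 -0.7  1.5] open 85.4 grip 0.0 t 4.25 q [-0.03  0.09  1.95 -0.    1.11  0.29]
turn deg [-0.   0.  -0.3] turn shares [-0.    0.   -0.04]
shift shares in current axes [ 0.06 -0.01  0.16]  in target axes [ 0.06 -0.01  0.16]
```

>>> play_rows([
  [1,[0.06,0,0.14],[0,0,0]],
  [0,[0,0,0],[0,0,0]],
  [0,[0,0,0],[0,0,0]],
  [0,[0,0,0],[0,0,0]],
  [0,[0,0,0],[0,0,0]],
  [0,[0,0,0],[0,0,0]],
  [0,[0,0,0],[0,0,0]],
  [0,[0,0,0],[0,0,0]],
], force=40)

```text
t: 5.25
tool_pos: [0.5429, 0.0637, 0.0203]
tool_rot: [2.546, 1.839, 0.001]
contact_force: [-3.4, 0.6, 5.5]
opening: 0.0395
grip_force: 41.0
```

>>> play_rows([
  [0,[0.1,0,0],[0,0,0]],
  [0,[0.1,0,0],[0,0,0]],
  [0,[0.1,0,0],[0,0,0]],
  [0,[0.06,0,0],[0,0,0]],
  [0,[0,0,0],[0,0,0]],
  [0,[0,0,0],[0,0,0]],
])

```text
t: 6.0
tool_pos: [0.5482, 0.0798, 0.0203]
tool_rot: [2.545, 1.839, -0.002]
contact_force: [-4.3, -3.3, 6.7]
opening: 0.0395
grip_force: 41.3
```

```bash
python3 -c "
from h import *
plan([0,59,-12],0)"
```

```text
now v [ 0.7 77.  -9.7] F_v [-3.1 -4.5  6.7] open 39.5 grip 41.28495275974274 t 6.0 q [ 0.01  0.11  1.93 -0.    1.1   0.33]
turn deg [ 0.   0.1 -0.2] turn shares [ 0.    0.01 -0.03]
shift shares in current axes [-0.36 -0.01  0.05]  in target axes [-0.36 -0.01  0.05]
```

>>> play_rows([
  [1,[0,0,0],[0,0,0]],
  [1,[0,0,0],[0,0,0]],
  [1,[0,0,0],[0,0,0]],
  [1,[0,0,-0.5],[0,0,0]],
  [1,[0,0,-0.8],[0,0,0]],
  [1,[0,0,-0.8],[0,0,0]],
  [1,[0,0,-0.8],[0,0,0]],
  [1,[0,0,-0.1],[0,0,0]],
])

```text
t: 7.0
tool_pos: [0.5503, 0.0808, 0.1733]
tool_rot: [2.543, 1.837, 0.009]
contact_force: [-0.2, 1.1, 0.7]
opening: 0.0855
grip_force: 0.0
```

>>> play_rows([
  [1,[0,0,0],[0,-0.94,0]],
  [1,[0,0,0],[0,-0.94,0]],
  [1,[0,0,0],[0,-0.94,0]],
  [1,[0,0,0],[0,-0.94,0]],
  [1,[0,0,0],[0,-0.94,0]],
  [1,[0,0,0],[0,-0.94,0]],
  [1,[0,0,0],[0,0,0]],
])

```text
t: 7.88
tool_pos: [0.5467, 0.0814, 0.1655]
tool_rot: [2.062, 1.497, -0.865]
contact_force: [0.1, -0.3, -0.8]
opening: 0.0855
grip_force: 0.0
```

```bash
python3 - <<'E'
from h import *
plan([2,0,4.5],-45)
o=ctrl.get_obs();i=imaging.get_image("wrist");np.save("pics/w2.npy",dict(i,o=o),allow_pickle=True)
cv2.imwrite("pics/w2.png",i["color"])
E
```

```text
now v [ -1.2  78.1 135.5] F_v [ 0.2 -0.2 -0.8] open 85.5 grip 0.0 t 7.875 q [ 0.3   0.27  1.62 -0.62  1.74  0.67]
turn deg [-0.3  0.2  0.2] turn shares [-0.04  0.03  0.02]
shift shares in current axes [0.76 0.08 2.95]  in target axes [0.75 0.06 2.96]
```

View pics/w2.png

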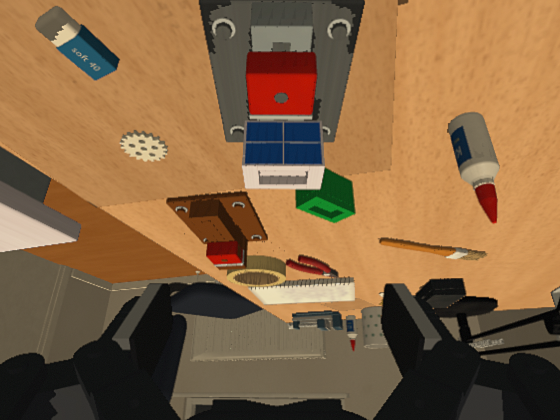

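The tilted wrist view shows the part with its blue face at (245–324, 122–165) and the pocket face below it. The opened jaw is at (247–316, 50–118).

```bash
python3 - <<'E'
from h import *
i=np.load("pics/w2.npy",allow_pickle=True).item();E=wristE(i,i["o"])
print("part +y top edge",w2v(backproj([[244,165],[324,165]],i,.07,E)).round(1).tolist())
print("part -y top edge",w2v(backproj([[246,187],[323,187]],i,.07,E)).round(1).tolist())
print("jaw face edge",w2v(backproj([[247,117],[316,117]],i,.05,E)).round(1).tolist(), w2v(backproj([[250,53],[315,53]],i,.05,E)).round(1).tolist())
E
```

```text
part +y top edge [[-24.3, 32.6, 40.0], [28.7, 33.0, 40.0]]
part -y top edge [[-25.1, 4.2, 40.0], [31.2, 4.8, 40.0]]
jaw face edge [[-21.5, 56.5, 20.0], [22.0, 56.8, 20.0]] [[-16.4, 104.6, 20.0], [17.0, 104.7, 20.0]]
```

>>> play_rows([
  [1,[0.77,0.07,0],[-0.04,0.03,0.02]],
  [1,[0,0,0.6],[0,0,0]],
  [1,[0,0,0.6],[0,0,0]],
  [1,[0,0,0.6],[0,0,0]],
  [1,[0,0,0.5],[0,0,0]],
  [1,[0,0,0.3],[0,0,0]],
  [1,[0,0,0.15],[0,0,0]],
  [1,[0,0,0.05],[0,0,0]],
])

```text
t: 8.93
tool_pos: [0.5299, 0.0112, 0.0431]
tool_rot: [2.067, 1.491, -0.847]
contact_force: [-0.7, 0.6, -0.3]
opening: 0.0853
grip_force: 0.0
```

```bash
python3 -c "
from h import *
plan([2.5,1,4.5],-45)"
```

```text
now v [ 4.6  6.1 13.1] F_v [-0.8  0.3 -0.3] open 85.3 grip 0.0 t 8.925 q [ 0.21  0.35  1.77 -0.66  1.5   0.74]
turn deg [ 0.2 -0.2 -0.4] turn shares [ 0.02 -0.02 -0.05]
shift shares in current axes [ 0.05 -0.04  0.2 ]  in target axes [ 0.05 -0.04  0.2 ]
```

>>> play_rows([
  [1,[0,0,0.05],[0,0,0]],
  [1,[0,0,0],[0,0,0]],
  [1,[0,0,0],[0,0,0]],
])

```text
t: 9.3
tool_pos: [0.5294, 0.0099, 0.0413]
tool_rot: [2.066, 1.492, -0.847]
contact_force: [-0.2, 0.3, -0.3]
opening: 0.0851
grip_force: 0.0
```

```bash
python3 -c "
from h import *
plan([2.5,1,4.5],-45)"
```

```text
now v [ 4.5  4.8 11.3] F_v [-0.3  0.3 -0.3] open 85.1 grip 0.0 t 9.3 q [ 0.2   0.35  1.77 -0.66  1.5   0.74]
turn deg [ 0.2 -0.1 -0.3] turn shares [ 0.02 -0.02 -0.04]
shift shares in current axes [ 0.04 -0.04  0.15]  in target axes [ 0.04 -0.04  0.15]
```

>>> play_rows([
  [1,[0.04,-0.04,0.15],[0,0,-0.04]],
  [1,[0,0,0],[0,0,0]],
  [0,[0,0,0],[0,0,0]],
  [0,[0,0,0],[0,0,0]],
  [0,[0,0,0],[0,0,0]],
  [0,[0,0,0],[0,0,0]],
  [0,[0,0,0],[0,0,0]],
], force=80)

```text
t: 10.18
tool_pos: [0.5264, 0.0067, 0.0346]
tool_rot: [2.063, 1.498, -0.849]
contact_force: [1.8, 0.7, 1.2]
opening: 0.0549
grip_force: 84.4
```

```bash
python3 -c "
from h import *
plan([2.5,1,4.5],-45)"
```

```text
now v [2.7 0.8 4.6] F_v [1.5 1.3 1.2] open 54.9 grip 84.38761085271835 t 10.175 q [ 0.2   0.35  1.78 -0.67  1.49  0.74]
turn deg [ 0.2 -0.1 -0. ] turn shares [ 0.02 -0.02 -0.  ]
shift shares in current axes [ 0. -0. -0.]  in target axes [ 0. -0. -0.]
```

>>> play_rows([
  [0,[-0.15,0,-0.15],[0,0,0]],
  [0,[-0.35,0,-0.35],[0,0,0]],
  [0,[-0.35,0,-0.35],[0,0,0]],
  [0,[-0.35,0,-0.35],[0,0,0]],
  [0,[-0.35,0,-0.35],[0,0,0]],
  [0,[0,0,0],[0,0.6,0]],
  [0,[0,0,0],[0,0.9,0]],
  [0,[0,0,0],[0,0.9,0]],
])

```text
t: 11.18
tool_pos: [0.5259, 0.0066, 0.1453]
tool_rot: [2.291, 1.666, -0.515]
contact_force: [0.3, -0.5, -1.7]
opening: 0.0553
grip_force: 84.5
```

>>> play_rows([
  [0,[0,0,0],[0,0.9,0]],
  [0,[0,0,0],[0,0.9,0]],
  [0,[0,0,0],[0,0.9,0]],
  [0,[0,0,0],[0,0.9,0]],
  [0,[0,0,0],[0,0.9,0]],
  [0,[0,0,0],[0,0.9,0]],
  [0,[0,0,0],[0,0.9,0]],
  [0,[0,0,0],[0,0.9,0]],
])

```text
t: 12.18
tool_pos: [0.5255, 0.0059, 0.1452]
tool_rot: [-2.218, -1.617, -0.641]
contact_force: [0.4, 0.1, -1.8]
opening: 0.0549
grip_force: 84.6
```

>>> play_rows([
  [0,[0,0,0],[0,0.9,0]],
  [0,[0,0,0],[0,0.75,0]],
  [0,[0,0,0],[0,0,0]],
])

```text
t: 12.55
tool_pos: [0.5246, 0.0055, 0.1429]
tool_rot: [-2.062, -1.497, -0.854]
contact_force: [-0.3, 0.6, -2.5]
opening: 0.0551
grip_force: 84.7
```

```bash
python3 - <<'E'
from h import *
plan([0,37.4,.8],45)
o=ctrl.get_obs();i=imaging.get_image("scene")
w=imaging.get_image("wrist")["color"]
cv2.imwrite("pics/s2.png",np.hstack([cv2.resize(i["color"][120:280,190:350],(400,400)),cv2.resize(w[0:420,70:490],(400,400))]))
E
```

```text
now v [  1.4  -0.9 112.9] F_v [-0.4  0.5 -2.5] open 55.1 grip 84.6586275100708 t 12.55 q [-0.52 -0.08  2.04  0.77  1.44 -0.42]
turn deg [-0.1 -0.   0. ] turn shares [-0.01 -0.    0.  ]
shift shares in current axes [-1.04 -0.03  2.13]  in target axes [-1.04 -0.03  2.13]
```

View pics/s2.png

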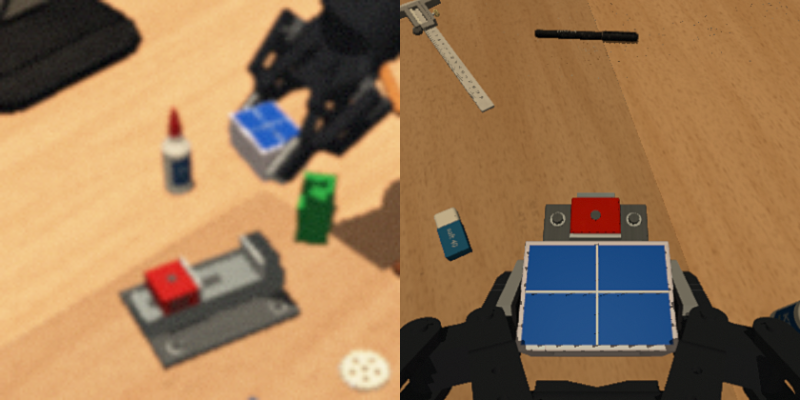

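Left: the part is held with its blue face up and level, clear of the green block. Right: blue face corners in the wrist view at crop (125,243), (268,243), (277,345) and (118,345). I'll compute the part's pose in the hand.

```bash
python3 - <<'E'
from h import *
o=ctrl.get_obs();i=imaging.get_image("wrist")
K=np.array([[i["fx"],0,i["cx"]],[0,i["fy"],i["cy"]],[0,0,1]])
b=i["color"].astype(int)
hsv=cv2.cvtColor(i["color"],cv2.COLOR_BGR2HSV)
m=((hsv[...,0]>100)&(hsv[...,0]<130)&(hsv[...,1]>120)&(hsv[...,2]>60)).astype(np.uint8)*255
m[:240]=0
m=cv2.morphologyEx(m,cv2.MORPH_CLOSE,np.ones((9,9)))
c=max(cv2.findContours(m,0,2)[0],key=cv2.contourArea)
q=cv2.approxPolyDP(c,12,True)[:,0].astype(float);print(q.tolist())
px=(np.array([[125,243],[268,243],[277,345],[118,345]])*1.05+[70,0])
obj=np.array([[-28,20,15],[28,20,15],[28,-20,15],[-28,-20,15]])/1000 # vice-like axes
ok,rv,tv=cv2.solvePnP(obj,px,K,np.array(i["D"]))
Tc=np.eye(4);Tc[:3,:3]=cv2.Rodrigues(rv)[0];Tc[:3,3]=tv[:,0]
W=np.linalg.inv(wristE(i,o))@Tc
print("center v",w2v(W[:3,3]).round(1),"TCP v",w2v(o["tool_pos"]).round(1),(vR().inv()*R.from_matrix(W[:3,:3])).as_rotvec(degrees=True).round(1))
E
```

```text
[[206.0, 258.0], [199.0, 361.0], [356.0, 361.0], [346.0, 258.0]]
center v [  1.1 -15.7 124. ] TCP v [  2.2   0.  114.4] [-4.8  0.7  0.4]
```

>>> play_rows([
  [0,[0.27,-0.03,0.27],[0,0,0]],
  [0,[0.27,0,0.27],[0,0,0]],
  [0,[-0.3,0,0.3],[0,0,0]],
  [0,[-0.3,0,0.3],[0,0,0]],
  [0,[-0.3,0,0.3],[0,0,0]],
  [0,[-0.3,0,0.3],[0,0,0]],
  [0,[-0.1,0,0.1],[0,0,0]],
  [0,[0,0,0],[0,0,0]],
])

```text
t: 13.7
tool_pos: [0.5357, 0.0433, 0.0511]
tool_rot: [-2.06, -1.497, -0.856]
contact_force: [-0.6, 1.4, -2.3]
opening: 0.0553
grip_force: 84.8
```

```bash
python3 -c "
from h import *
plan([0,37.4,.8],45)"
```

```text
now v [ 0.2 38.5 21.1] F_v [-1.   1.2 -2.3] open 55.3 grip 84.78107750415802 t 13.7 q [-0.45  0.08  2.07  0.83  1.26 -0.51]
turn deg [-0.1 -0.1  0.1] turn shares [-0.01 -0.02  0.01]
shift shares in current axes [-0.3  -0.    0.27]  in target axes [-0.3  -0.    0.27]
```

>>> play_rows([
  [0,[-0.12,0,0.11],[0,0,0]],
  [0,[-0.08,0,0.08],[0,0,0]],
  [0,[-0.05,0,0.04],[0,0,0]],
  [0,[-0.02,0,0.02],[0,0,0]],
  [0,[0,0,0],[0,0,0]],
])

```text
t: 14.32
tool_pos: [0.5362, 0.0427, 0.0337]
tool_rot: [-2.06, -1.499, -0.858]
contact_force: [-0.5, -0.7, -2.5]
opening: 0.0555
grip_force: 84.8
```

```bash
python3 -c "
from h import *
plan([0,37.4,.8],45)"
```

```text
now v [ 0.8 38.   3.7] F_v [-0.2 -0.8 -2.5] open 55.5 grip 84.78294879198074 t 14.325 q [-0.45  0.11  2.07  0.84  1.23 -0.54]
turn deg [ 0.  -0.1  0.2] turn shares [ 0.   -0.02  0.02]
shift shares in current axes [-0.05 -0.02  0.03]  in target axes [-0.05 -0.02  0.03]
```

Down in small steps until contact.

>>> play_rows([
  [0,[-0.03,0,0.03],[0,0,0]],
  [0,[-0.02,0,0.02],[0,0,0]],
  [0,[0,0,0],[0,0,0]],
])

```text
t: 14.7
tool_pos: [0.536, 0.0427, 0.03]
tool_rot: [-2.06, -1.498, -0.857]
contact_force: [0.6, -1.3, -0.7]
opening: 0.0555
grip_force: 84.8
```

>>> play_rows([
  [0,[-0.015,0,0.015],[0,0,0]],
  [0,[0,0,0],[0,0,0]],
])

```text
t: 14.95
tool_pos: [0.5363, 0.0428, 0.0298]
tool_rot: [-2.059, -1.499, -0.859]
contact_force: [-3.0, -1.3, 4.5]
opening: 0.0549
grip_force: 85.4
```

>>> play_rows([
  [0,[-0.015,0,0.015],[0,0,0]],
  [0,[0,0,0],[0,0,0]],
])

```text
t: 15.2
tool_pos: [0.5366, 0.0429, 0.0298]
tool_rot: [-2.057, -1.499, -0.86]
contact_force: [-6.6, -2.0, 10.1]
opening: 0.055
grip_force: 86.1
```

>>> play_rows([
  [1,[0,0,0],[0,0,0]],
  [1,[0,0,0],[0,0,0]],
  [1,[0,0,0],[0,0,0]],
  [1,[0,0,0],[0,0,0]],
  [1,[0,0,-0.4],[0,0,0]],
  [1,[0,0,-0.9],[0,0,0]],
  [1,[0,0,-0.9],[0,0,0]],
  [1,[0,0,-0.9],[0,0,0]],
])

```text
t: 16.2
tool_pos: [0.5015, -0.0635, 0.1394]
tool_rot: [-2.062, -1.499, -0.858]
contact_force: [0.4, 0.6, -0.3]
opening: 0.0851
grip_force: 0.0
```

>>> play_rows([
  [1,[0,0,0],[0,-0.94,0]],
  [1,[0,0,0],[0,-0.94,0]],
  [1,[0,0,0],[0,-0.94,0]],
  [1,[0,0,0],[0,-0.94,0]],
  [1,[0,0,0],[0,-0.94,0]],
  [1,[0,0,0],[0,-0.94,0]],
  [1,[0,0,0],[0,0,0]],
])

```text
t: 17.08
tool_pos: [0.5025, -0.0609, 0.1386]
tool_rot: [2.538, 1.849, 0.004]
contact_force: [-0.1, -0.4, 0.7]
opening: 0.0855
grip_force: 0.0
```

```bash
python3 - <<'E'
from h import *
plan([0,77,70],0)
o=ctrl.get_obs();i=imaging.get_image("wrist");np.save("pics/w3.npy",dict(i,o=o),allow_pickle=True)
E=wristE(i,o);P=proj(v2w([0,30,20]),i,E)[0];print(P)
cv2.imwrite("pics/w3.png",i["color"])
E
```

```text
now v [  0.9 -70.9 108.6] F_v [ 0.1 -0.4  0.7] open 85.5 grip 0.0 t 17.075 q [-0.27 -0.16  1.98  0.    1.32  0.04]
turn deg [ 0.2 -0.1  0.2] turn shares [ 0.02 -0.01  0.03]
shift shares in current axes [ 2.96 -0.01  0.78]  in target axes [ 2.96 -0.02  0.77]
[277.03683548  56.08811237]
```

View pics/w3.png

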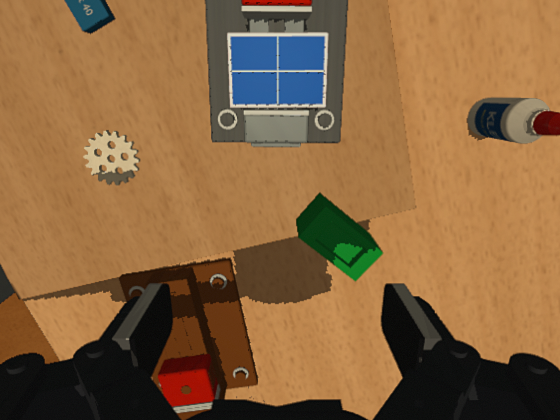

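The part lies blue up and straight between the jaws, (228–327, 34–107), centred on the vice. Now to the red jaw.

>>> play_rows([
  [1,[0.8,0,0],[0.02,0,0.02]],
  [1,[0.8,0,0],[0,0,0]],
  [1,[0.8,0,0],[0,0,0]],
  [1,[0.6,0,0],[0,0,0]],
  [1,[0,0,0.7],[0,0,0]],
  [1,[0,0,0.7],[0,0,0]],
  [1,[0,0,0.5],[0,0,0]],
  [1,[0,0,0],[0,0,0]],
])

```text
t: 18.12
tool_pos: [0.5463, 0.0796, 0.04]
tool_rot: [-2.542, -1.838, 0.007]
contact_force: [0.1, -1.0, 0.8]
opening: 0.0856
grip_force: 0.0
```

```bash
python3 -c "
from h import *
plan([0.5,77,-10],0)"
```

```text
now v [-1.  76.2 10. ] F_v [ 0.4 -0.9  0.8] open 85.6 grip 0.0 t 18.125 q [0.01 0.08 1.92 0.   1.14 0.33]
turn deg [-0.4  0.  -0.2] turn shares [-0.05  0.01 -0.02]
shift shares in current axes [0.02 0.03 0.4 ]  in target axes [0.02 0.03 0.4 ]
```

>>> play_rows([
  [1,[0.02,0.03,0.3],[-0.05,0,-0.02]],
  [1,[0,0,0.1],[0,0,0]],
  [0,[0,0,0],[0,0,0]],
  [0,[0,0,0],[0,0,0]],
  [0,[0,0,0],[0,0,0]],
  [0,[0,0,0],[0,0,0]],
  [0,[0,0,0],[0,0,0]],
  [0,[0,0,0],[0,0,0]],
], force=60)

```text
t: 19.12
tool_pos: [0.549, 0.0821, 0.0233]
tool_rot: [2.54, 1.846, 0.002]
contact_force: [-7.0, 1.6, 8.5]
opening: 0.0392
grip_force: 62.6
```

>>> play_rows([
  [0,[-0.06,0,0],[0,0,0]],
  [0,[-0.06,0,0],[0,0,0]],
  [0,[-0.06,0,0],[0,0,0]],
  [0,[-0.03,0,0],[0,0,0]],
  [0,[0,0,0],[0,0,0]],
])

```text
t: 19.75
tool_pos: [0.5462, 0.0735, 0.0234]
tool_rot: [2.541, 1.847, 0.006]
contact_force: [-5.4, 6.4, 6.3]
opening: 0.0389
grip_force: 62.4
```

```bash
python3 -c "
from h import *
plan([0.5,62,-10],0)"
```

```text
now v [ 0.8 70.5 -6.6] F_v [-7.1  4.4  6.3] open 38.9 grip 62.39805042743683 t 19.75 q [-0.    0.1   1.94  0.    1.1   0.31]
turn deg [ 0.1 -0.2  0.1] turn shares [ 0.02 -0.02  0.01]
shift shares in current axes [-0.17 -0.01  0.07]  in target axes [-0.17 -0.01  0.07]
```

>>> play_rows([
  [0,[-0.05,0,0],[0,0,0]],
  [0,[-0.05,0,0],[0,0,0]],
  [0,[-0.03,0,0],[0,0,0]],
  [0,[0,0,0],[0,0,0]],
])

```text
t: 20.25
tool_pos: [0.5446, 0.0688, 0.0234]
tool_rot: [-2.541, -1.846, -0.011]
contact_force: [-3.5, 12.4, 4.3]
opening: 0.0388
grip_force: 62.2
```

```bash
python3 -c "
from h import *
plan([0.5,62,-10],0)"
```

```text
now v [ 0.7 65.5 -6.6] F_v [-7.2 10.7  4.3] open 38.8 grip 62.171173095703125 t 20.25 q [-0.01  0.1   1.94  0.01  1.1   0.3 ]
turn deg [ 0.2 -0.4  0.1] turn shares [ 0.02 -0.05  0.01]
shift shares in current axes [-0.07 -0.01  0.07]  in target axes [-0.07 -0.    0.07]
```

>>> play_rows([
  [0,[-0.03,0,0],[0,0,0]],
  [0,[-0.01,0,0],[0,0,0]],
  [0,[0,0,0],[0,0,0]],
])

```text
t: 20.62
tool_pos: [0.5446, 0.0688, 0.0234]
tool_rot: [-2.539, -1.844, -0.017]
contact_force: [-0.0, 20.2, 2.8]
opening: 0.0389
grip_force: 61.8
```

>>> play_rows([
  [0,[-0.03,0,0],[0,0,0]],
  [0,[-0.01,0,0],[0,0,0]],
  [0,[0,0,0],[0,0,0]],
])

```text
t: 21.0
tool_pos: [0.5447, 0.0688, 0.0235]
tool_rot: [-2.538, -1.843, -0.023]
contact_force: [3.1, 27.8, 1.0]
opening: 0.0394
grip_force: 61.5
```

```bash
python3 -c "
from h import *
plan([0.5,62,-10],0)"
```

```text
now v [ 0.8 65.4 -6.5] F_v [-5.7 27.4  1. ] open 39.4 grip 61.500606536865234 t 21.0 q [-0.02  0.09  1.94  0.01  1.1   0.29]
turn deg [ 0.2 -0.8  0.1] turn shares [ 0.03 -0.1   0.01]
shift shares in current axes [-0.07 -0.01  0.07]  in target axes [-0.07 -0.01  0.07]
```

Hard stop: force climbs to 27 N with no motion, so about 20 N on the part. Release, retreat and check.

>>> play_rows([
  [0,[0.02,0,0],[0,0,0]],
  [1,[0,0,0],[0,0,0]],
  [1,[0,0,0],[0,0,0]],
  [1,[0,0,0],[0,0,0]],
  [1,[0,0,-0.4],[0,0,0]],
  [1,[0,0,-0.8],[0,0,0]],
  [1,[0,0,-0.8],[0,0,0]],
  [1,[0,0,-0.8],[0,0,0]],
])

```text
t: 22.0
tool_pos: [0.5436, 0.0623, 0.1655]
tool_rot: [2.537, 1.843, 0.008]
contact_force: [0.2, -0.4, 0.4]
opening: 0.0855
grip_force: 0.0
```

>>> play_rows([
  [1,[-0.8,0,0],[0,0,0]],
  [1,[-0.5,0,0],[0,0,0]],
  [1,[0,0,0],[0,0,0]],
])

```text
t: 22.38
tool_pos: [0.5234, -0.0005, 0.164]
tool_rot: [2.539, 1.84, 0.008]
contact_force: [0.4, 0.8, 1.2]
opening: 0.0854
grip_force: 0.0
```

```bash
python3 - <<'E'
from h import *
plan([0,77,70],0)
o=ctrl.get_obs();i=imaging.get_image("wrist");np.save("pics/w4.npy",dict(i,o=o),allow_pickle=True)
E=wristE(i,o);x,y=proj(v2w([0,35,20]),i,E)[0].astype(int);print(x,y)
x0,y0=max(x-90,0),max(y-90,0);print(x0,y0)
s=imaging.get_image("scene")["color"][195:275,230:320]
cv2.imwrite("pics/w4.png",np.hstack([cv2.resize(i["color"][y0:y0+180,x0:x0+180],(450,450),interpolation=cv2.INTER_CUBIC),cv2.resize(s,(340,450),interpolation=cv2.INTER_CUBIC)]))
E
```

```text
now v [  2.   -7.1 134. ] F_v [0.1 0.9 1.2] open 85.4 grip 0.0 t 22.375 q [-0.14 -0.15  1.92 -0.    1.36  0.17]
turn deg [ 0.5 -0.  -0.1] turn shares [ 0.06 -0.   -0.01]
shift shares in current axes [ 1.68 -0.05  1.28]  in target axes [ 1.68 -0.04  1.28]
273 151
183 61
```

View pics/w4.png

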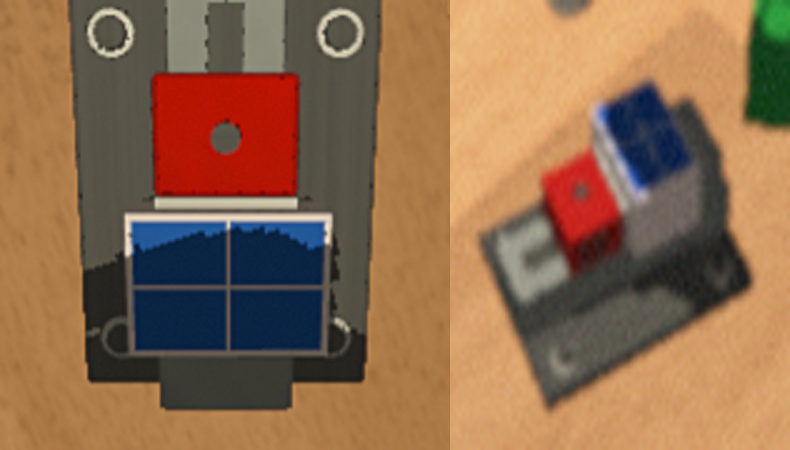

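The part is clamped blue up and square to the jaws. Crop rows: jaw face edge 208, part edges 213 and 355, fixed jaw back 408. I'll check these numerically.

```bash
python3 - <<'E'
from h import *
i=np.load("pics/w4.npy",allow_pickle=True).item();E=wristE(i,i["o"])
f=lambda L,z:w2v(backproj(np.array(L)/2.5+[183,61],i,z,E)).round(1)[:,:2].tolist()
print("jaw back/front",f([[155,73],[298,73],[155,208],[298,208]],.05))
print("part",f([[125,213],[332,213],[328,355],[129,355]],.06))
print("fixed back",f([[160,408],[291,408]],.05))
E
```

```text
jaw back/front [[-18.9, 75.2], [19.0, 75.2], [-19.8, 39.8], [19.7, 39.7]]
part [[-27.1, 39.7], [28.1, 39.6], [28.2, 0.2], [-27.4, 0.4]]
fixed back [[-19.9, -18.9], [18.9, -19.1]]
```

```bash
python3 -c "
from station import ctrl
print(ctrl.finish_job())"
```

```text
the job is handed in; nothing more can be done
None
```

The part is clamped again blue face up, flat on the bed, against the fixed jaw and within about 1 mm of the middle, with the jaw pushed up at roughly 20 N (12 asked); the job is handed in at about 22 s, and no verdict came back.

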